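# Fold the wooden trivet and put it away in the cutlery tray

### The arm

A 7-joint arm with a two-finger parallel gripper is mounted at the origin on a cart in front of the work surface, level with it; the furniture and walls round the work are solid. World frame = base frame: x ahead of the robot, y to its left, z up, the work surface at z = 0. Lengths are in m, angles in rad, forces in N, time in s.
With the tool pointing down it reaches from about 0.425 to 0.875 m from the base axis. Payload 8.4 kg.
Tool frame: the origin (TCP) lies between the finger pads; the fingertips stand 25 mm ahead of it and the grasp point (between the pads) lies 6 mm ahead of it (ctrl.nose_length is the distance from the TCP to the fingertips, in m); z points along the fingers, y is the line along which they close (so a half turn about z gives the same grasp; the last joint's range is limited). The gripper opens to 87 mm and grips with 3 to 60 N. Pads are 19 mm wide; open, the fingers measure 117 mm over their backs; the gripper's body (75 mm by 190 mm) begins 51 mm behind the grasp point.
Start: joints at [1.112, 0.333, 0.04, 1.465, -0.013, 1.343, -0.059], TCP at [0.229, -0.608, 0.248] pointing down, gripper open.
Joint ranges: [-2.58, 2.58], [-0.38, 2.09], [-1.3, 1.39], [0.25, 2.4], [-1.5, 4.64], [0.08, 2.09], [-2.65, 2.65]. Speed limits (rad/s): [2.22, 2.22, 2.79, 2.79, 3.14, 3.14, 3.14].

### API

Orientations are given as a rotation vector (axis times angle).
In Python, from cell import ctrl gives the robot as it stands.
- The arm moves only by the tool pendant, called by a JSON object that holds its "method" and its "body". Schema: {"type":"object","properties":{"increments":{"type":"array","items":{"type":"number"},"minItems":7,"maxItems":140},"force":{"type":"number"},"only":{"type":"string"},"quiet":{"type":"boolean"},"lines":{"type":"string"}},"required":["increments"],"additionalProperties":false}. increments is one flat list of numbers that holds 1 to 20 rows one after another, with no inner brackets; each row has 7 numbers: dx, dy, dz in shares of the most that a row can go, 1 being 50 mm, then a rotation vector rx, ry, rz in units of 0.1 rad, then the opening from 0.0 (shut) to 1.0 (fully open); each row shifts and turns the commanded pose from where the row before left it, along the tool's axes as they then stand; what a row does not reach is not made up. A row lasts 1/10 s, in which the tool goes at most 0.05 m and 0.15 rad, less where a joint would pass 70% of its speed; a pose out of reach is approached as far as the arm can. The fingers move at their own pace and stop on an object; force is the grip in N (left out, the last holds). Time passes only in rows, so rows that do not move let the fingers close. The tool returns the time, the measured TCP pose, the force, the opening and the grip force at its end. only (a regular expression) keeps the lines of the reply that match it, lines (a string "A,B") keeps lines A to B, and quiet returns only ok. Input that does not fit is refused with a message, and nothing moves.
- ctrl.sense(): the state, without advancing time (a new reading comes with each control period).
- ctrl.snapshot(name): name is "side" or "top" or "wrist"; returns a dict with "frame" (420x560x3 uint8, blue, green, red), "fx", "fy", "cx", "cy" (pixels), "dist" ([k1, k2, p1, p2, k3] as OpenCV has them; the pictures are not rectified), "position" and "orientation" of the camera in the world. Camera axes: x right, y up, looking along -z (the intrinsics and any distortion apply to the point x, -y, -z); pixel columns grow to the right and rows downward; lengths in m; the calibration is good to about 2 mm. A picture is of the moment at which its call begins. There is no depth.
- ctrl.job_done(): hands the job in; it is judged then, once.
The state is a dict: "time": time; "joint_positions": joint angles; "joint_velocities": joint speeds; "effort": joint torques, N m; "tool_pos": TCP position; "orientation": TCP orientation; "force": force on the tool from outside, world axes, zero at the start; "wrist_torque": the same for the moment, N m; "gripper_width": opening from 0.0 (shut) to 1.0 (fully open); "grasp_force": force on a finger pad.
Only numpy, scipy, OpenCV 4.12 (cv2) and the standard library are available. Lean on these libraries where they do the work, as an engineer would, in place of code of your own. Each camera call takes 0.05 s, during which the arm holds its last target. There are 200 camera calls.

### The job

The hot pan is gone from its trivet, so fold up the three-bar wooden trivet: swing the short arm flat against the middle bar first, and then close the long arm over it until all three bars lie side by side (the other way round the short arm is locked out). Then pick up the folded trivet and lay it flat in the wide, empty bay of the wooden cutlery tray, setting it down rather than dropping it. Leave the fork, the spoon and everything else around where they are.

Things in the scene. Friction and masses are not known exactly. Their poses are not given: they have to be found in the camera images.
- trivet: Middle bar of a loose folding trivet lying flat: 3 wooden bars, each 18 mm wide, 20 high, dark iron hinges with upright pins (23 mm high), so the arms swing level over the worktop. Weighs about 0.27 kg; slides when pushed (friction about 0.6). Origin: centre of this bar's underside; y along it (150 mm, y = -75 to 75), z up; both arms fold onto its -x side.
- short_arm (a joint): Opening (rad) of the short arm: 0 = flat against the middle bar, at most 1.9, starts 1.15 to 1.45; grows counterclockwise seen from above. Stays where left (hinge friction 0.01 N m), no spring or catch. Folded, its 128 mm bar covers x = -0.3 to -18.3, y = 6 to 134 mm from its pin in trivet axes.
- long_arm (a joint): Opening (rad) of the long arm: 0 = parallel to the middle bar with room for the short arm between, at most 1.9, starts 1.1 to 1.4; grows clockwise from above. Same friction. Folded, its 150 mm bar covers x = -9.6 to -27.6, y = -6 to -156 mm from its pin in trivet axes. The arms cannot pass through one another.
- trivet_mid (a point): Centre of the folded bundle, fixed to the middle bar: 18.6 mm to its inner side (trivet -x), 10 mm above its underside; axes as the trivet's. Folded, the bundle fills trivet x = -46.5 to +9, y = -86 to +86, z = 0 to 23 mm (wood to 20).
- short_hinge (a point): Hinge pin of the short arm, fixed to the middle bar at trivet x = -9.3, y = -81 mm, at worktop level; axes as the trivet's.
- long_hinge (a point): Hinge pin of the long arm, fixed to the middle bar at trivet x = -18.6, y = +81 mm, at worktop level: set off one bar's width farther than the short arm's, so that the long arm closes over the short one. Axes as the trivet's.
- short_tip (a point): Centre of the free end of the short arm, 10 mm above its underside.
- long_tip (a point): Centre of the free end of the long arm, 10 mm above its underside.
- tray: Wooden cutlery tray fixed to the worktop, 230 mm long (x) by 204 wide (y), walls 6 mm thick and 28 high above the worktop, floor 6 thick. Origin: centre of its underside. Two bays run along x: the wide empty one, 218 by 108 mm inside, y = -96 to +12 mm; the narrow one, 218 by 78 mm, y = +18 to +96 mm, holds fork and spoon.
- tray_bay (a point): Centre of the floor of the wide empty bay, at tray x = 0, y = -42, z = 6 mm; axes as the tray's.
- fork: Steel table fork, 206 mm long, loose in the narrow bay. Origin: centre of its underside.
- spoon: Steel table spoon, 201 mm long, loose in the narrow bay. Origin: centre of its underside.
- board: Bamboo chopping board, 300 by 200 by 18 mm, on the other side of the trivet from the tray. Origin: centre of its underside, y along its length.
- garlic: Garlic bulb, 60 mm, on the board. Origin: centre of its underside.
- bowl: White pinch bowl, 68 mm across and 35 mm high, on the board. Origin: centre of its underside.
- cup: Espresso cup, 58 mm across and 49 mm high, behind the trivet. Origin: centre of its underside.
- pepper: Dark wooden pepper mill, 58 mm across and 170 mm high, behind the trivet. Origin: centre of its underside.

How it is judged:
By the outcome, as a careful person would: the job done as asked, in the order asked, and still so for the second after the job is handed in, with the robot touching nothing.
It also fails if it takes over 64 s, if anything falls off the work surface, if the arm or the gripper's body presses on something with over 40 N, if the wrist force passes 120 N, or if a joint passes its speed limit or range.

## Working session

There is one attempt and no reset: what is moved stays moved. The work goes in short steps, Python scripts to look and compute and a tool call to move; the robot and the scene stay as the last step left them, time stands still between calls to the robot, and variables do not carry over. Pictures are saved under pics/ and viewed, at most 10 in all, crops included, and the job is handed in when it is done.

```bash
ls; mkdir -p pics; cat > h.py <<'E'
import numpy as np, cv2
from scipy.spatial.transform import Rotation as R
from cell import ctrl
def snap(n,f=None):
    s=ctrl.snapshot(n)
    if f: cv2.imwrite(f'pics/{f}.png',s['frame'])
    return s
def K(s): return np.array([[s['fx'],0,s['cx']],[0,s['fy'],s['cy']],[0,0,1.]])
def rot(o):
    o=np.array(o,float)
    return o if o.shape==(3,3) else (R.from_rotvec(o) if o.size==3 else R.from_quat(o)).as_matrix()
def rays(s,px):
    u=cv2.undistortPoints(np.array(px,float).reshape(-1,1,2),K(s),np.array(s['dist'],float)).reshape(-1,2)
    d=np.c_[u[:,0],-u[:,1],-np.ones(len(u))]@rot(s['orientation']).T
    return np.array(s['position']),d
def plane(s,px,z):
    p,d=rays(s,px); return p+d*((z-p[2])/d[:,2])[:,None]
def tri(s1,a,s2,b):
    p,d=rays(s1,a);q,e=rays(s2,b);out=[]
    for i in range(len(d)):
        t=np.linalg.lstsq(np.c_[d[i],-e[i]],q-p,rcond=None)[0]
        x,y=p+t[0]*d[i],q+t[1]*e[i]; out.append([*((x+y)/2),np.linalg.norm(x-y)])
    return np.array(out)
def proj(s,X):
    M=rot(s['orientation']); c=(np.array(X,float).reshape(-1,3)-s['position'])@M; c=c*[1,-1,-1]
    return cv2.projectPoints(c,np.zeros(3),np.zeros(3),K(s),np.array(s['dist'],float))[0].reshape(-1,2)
E
python3 - <<'E'
from h import *
for n in ('top','side'):
    s=snap(n,n+'0'); print(n,{k:v for k,v in s.items() if k!='frame'})
print(ctrl.sense())
a=cv2.imread('pics/top0.png')
E
```

```text
cell.py
pics
top {'fx': 418.6758527867188, 'fy': 418.6758527867188, 'cx': 284.6632502104645, 'cy': 209.1399311028696, 'dist': array([0.04316689, 0.        , 0.        , 0.        , 0.        ]), 'position': array([ 0.50989275, -0.02275149,  1.31534136]), 'orientation': array([ 0.0290096 , -0.03604667, -1.5729612 ])}
side {'fx': 505.7672048105974, 'fy': 505.7672048105974, 'cx': 278.86562130390575, 'cy': 203.51632278314875, 'dist': array([-0.18776327,  0.        ,  0.        ,  0.        ,  0.        ]), 'position': array([0.1320854 , 0.48503484, 1.28762392]), 'orientation': array([ 0.23743864, -0.59783074, -2.35384937])}
{'time': 0.1, 'joint_positions': array([ 1.11178593,  0.33381798,  0.03984806,  1.46618201, -0.01342928,
        1.34330437, -0.05853429]), 'joint_velocities': array([-7.28641282e-04, -5.18837093e-04,  2.31784751e-04, -3.05204409e-04,
       -6.99517862e-05, -3.94236128e-07, -5.97370070e-04]), 'effort': array([ 4.68216429e-03, -6.57817411e+01,  1.34067535e+00, -4.04710221e+01,
       -5.95691311e-02,  4.09859070e-02,  3.27644489e-05]), 'tool_pos': array([ 0.22872671, -0.60800939,  0.24676262]), 'orientation': array([-3.08951009e+00, -5.61842018e-01,  4.97130697e-04]), 'force': array([-0.51254674, -0.61459279, -0.93548062]), 'wrist_torque': array([ 0.0017188 ,  0.01185495, -0.03498671]), 'grasp_force': 0.0, 'gripper_width': 0.9990068988050322}
```

View pics/top0.png

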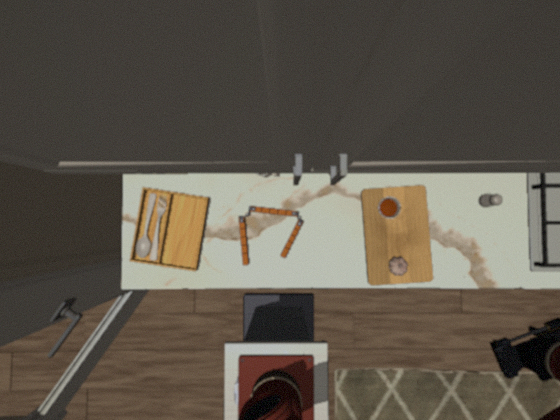

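View pics/side0.png

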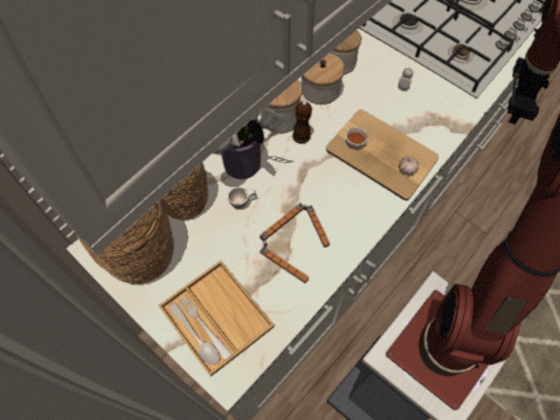

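The top view shows the trivet with its middle bar at about (250–298, 211), the long arm going down from (244,216) to (246,262) and the short arm from (300,218) to (284,256). The tray is on the left, with its wide bay centred near (184,231). The side view agrees: middle bar (264,237)–(304,207), long tip (306,279), short tip (326,244).

```bash
python3 - <<'E'
from h import *
S={}
for n,roi in (('top',(235,200,310,272)),('side',(250,195,335,285))):
    s=snap(n); S[n]=s; f=s['frame']; x0,y0,x1,y1=roi
    hsv=cv2.cvtColor(f,cv2.COLOR_BGR2HSV)
    m=np.zeros(f.shape[:2],np.uint8); m[y0:y1,x0:x1]=cv2.inRange(hsv,(3,110,60),(16,255,255))[y0:y1,x0:x1]
    for c in cv2.findContours(m,0,2)[0]:
        if cv2.contourArea(c)<60: continue
        r=cv2.minAreaRect(c); b=cv2.boxPoints(r)
        i=0 if np.linalg.norm(b[0]-b[1])<np.linalg.norm(b[1]-b[2]) else 1
        e=np.array([(b[i]+b[i+1])/2,(b[i+2]+b[(i+3)%4])/2])
        print(n,e.round(1).tolist(),plane(s,e,.015).round(3).tolist())
s=snap('wrist'); t=ctrl.sense(); M=rot(t['orientation'])
print('cam in tool',M.T@(s['position']-t['tool_pos']),'\n',(M.T@rot(s['orientation'])).round(3),s['fx'],s['cx'],s['cy'],s['dist'])
print(M.round(3))
s=S['top'];print('tray c',plane(s,[[145,187],[210,197],[197,270],[132,262]],.028).round(3).tolist())
E
```

```text
top [[297.79998779296875, 225.39999389648438], [282.3999938964844, 256.20001220703125]] [[0.513, -0.069, 0.015], [0.418, -0.021, 0.015]]
top [[241.39999389648438, 218.1999969482422], [245.1999969482422, 264.0]] [[0.536, 0.106, 0.015], [0.395, 0.094, 0.015]]
top [[254.89999389648438, 209.3000030517578], [291.1000061035156, 212.8000030517578]] [[0.563, 0.064, 0.015], [0.552, -0.049, 0.015]]
side [[262.29998779296875, 249.10000610351562], [306.20001220703125, 280.1000061035156]] [[0.541, 0.108, 0.015], [0.393, 0.097, 0.015]]
side [[308.20001220703125, 206.89999389648438], [327.20001220703125, 244.89999389648438]] [[0.531, -0.076, 0.015], [0.416, -0.02, 0.015]]
side [[301.3999938964844, 205.10000610351562], [262.8999938964844, 236.6999969482422]] [[0.55, -0.067, 0.015], [0.565, 0.079, 0.015]]
cam in tool [ 0.06972582 -0.00076293 -0.13675365] 
 [[-0.001  0.968  0.252]
 [ 1.     0.001 -0.   ]
 [-0.001  0.252 -0.968]] 330.9979785944823 277.3083736917051 207.92029107907317 [-0.05288469  0.          0.          0.          0.        ]
[[ 0.936  0.352 -0.   ]
 [ 0.352 -0.936  0.001]
 [-0.    -0.001 -1.   ]]
tray c [[0.632, 0.399, 0.028], [0.601, 0.201, 0.028], [0.378, 0.239, 0.028], [0.404, 0.436, 0.028]]
```
Tray center ≈ (0.504,0.319), orientation: tray x along (0.226, -0.04)ish => angle -9.5°. Tray y axis: narrow bay at +y = world +y (left). Good. So tray x at about -9.5°. Tray_bay = centre + (-42mm) along tray y.

Careful with the scale: shifts go in shares of 50 mm and turns go in units of 0.1 rad. That gives: 0.046 m is 0.92, -0.011 m is -0.22, -0.081 rad is -0.81.

{"method": "pendant", "body": {"increments": [0.92,-0.22,0,0,0,-0.81,1,0.92,-0.22,0,0,0,-0.81,1,0.92,-0.22,0,0,0,-0.81,1,0.92,-0.22,0,0,0,-0.81,1,0.92,-0.22,0,0,0,-0.81,1,0.92,-0.22,0,0,0,-0.81,1,0.92,-0.22,0,0,0,-0.81,1,0.92,-0.22,0,0,0,-0.81,0,0.92,-0.22,0,0,0,-0.81,0,0.92,-0.22,0,0,0,-0.81,0,0.92,-0.22,0,0,0,-0.81,0,0.92,-0.22,0,0,0,-0.81,0,0.92,-0.22,0,0,0,-0.81,0,0.92,-0.22,0,0,0,-0.81,0,0.92,-0.22,0,0,0,-0.81,0,0,0,0,0,0,0,0,0,0,0,0,0,0,0]}}

```text
time: 1.95
tool_pos: [0.4941, 0.0041, 0.2478]
orientation: [2.214, 2.228, -0.0]
force: [-0.1, -0.8, 0.5]
gripper_width: 0.175
grasp_force: 0.0
```

```bash
python3 - <<'E'
from h import *
s=snap('wrist','w1'); t=ctrl.sense(); print(t['tool_pos'],rot(t['orientation']).round(3),t['force'])
E
```

```text
[0.4942357  0.00268784 0.24761178] [[-0.003  1.     0.   ]
 [ 1.     0.003 -0.001]
 [-0.001  0.    -1.   ]] [ 0.66480517 -0.35492929  0.90489701]
```

View pics/w1.png

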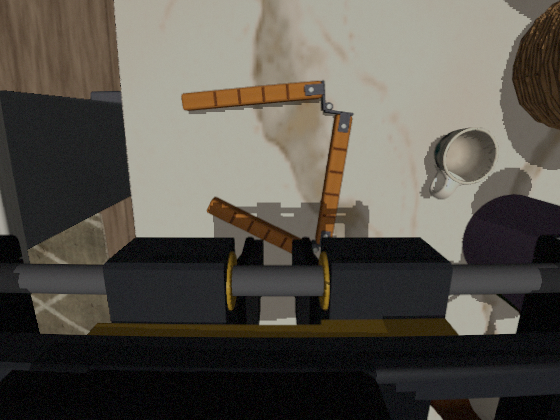

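The wrist view shows the long arm from its tip (184,101) to its bracket (315,89), the long hinge pin near (328,106), the middle bar from (343,116) to (322,240), and the short tip at (212,205). The gripper hides the short hinge, so I'll take a second view from farther -y.

{"method": "pendant", "body": {"increments": [-0.9,-0.24,0,0,0,0,0,-0.9,-0.24,0,0,0,0,0,-0.9,-0.24,0,0,0,0,0,0,0,0,0,0,0,0,0,0,0,0,0,0,0]}}

```text
time: 2.5
tool_pos: [0.4582, -0.1342, 0.2474]
orientation: [-2.223, -2.219, -0.0]
force: [0.9, 0.7, 0.1]
gripper_width: 0.006
grasp_force: 0.0
```

```bash
python3 - <<'E'
from h import *
import pickle
s=snap('wrist','w2'); t=ctrl.sense(); print(t['tool_pos']); pickle.dump(s,open('w2.pkl','wb'))
s1=snap('top'); 
E
```

```text
[ 0.4586264  -0.13259512  0.24744655]
```

View pics/w2.png

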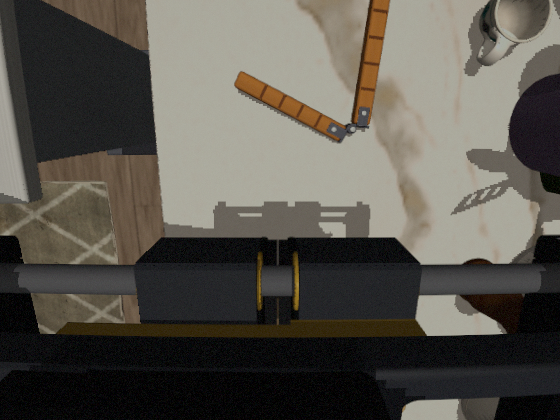

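The second wrist view shows the short hinge pin at (350,128), the short tip near (239,79) and the middle bar running up from (362,125).

```bash
cat >> h.py <<'E'
def bars(s,roi,lo=(3,110,60),hi=(16,255,255),amin=300):
    "orange bars in a frame -> list of end-midpoint pairs (px)"
    f=s['frame']; x0,y0,x1,y1=roi; out=[]
    m=np.zeros(f.shape[:2],np.uint8); m[y0:y1,x0:x1]=cv2.inRange(cv2.cvtColor(f,cv2.COLOR_BGR2HSV),lo,hi)[y0:y1,x0:x1]
    m=cv2.morphologyEx(m,cv2.MORPH_CLOSE,np.ones((5,5)))
    for c in cv2.findContours(m,0,2)[0]:
        if cv2.contourArea(c)<amin: continue
        b=cv2.boxPoints(cv2.minAreaRect(c)); i=0 if np.linalg.norm(b[0]-b[1])<np.linalg.norm(b[1]-b[2]) else 1
        out.append(np.array([(b[i]+b[i+1])/2,(b[i+2]+b[(i+3)%4])/2]))
    return out
E
python3 - <<'E'
from h import *
import pickle
s2=pickle.load(open('w2.pkl','rb')); s1=dict(s2); s1['frame']=cv2.imread('pics/w1.png')
M1=np.array([[-.003,1,0],[1,.003,-.001],[-.001,0,-1]]); C=np.array([[-.001,.968,.252],[1,.001,0],[-.001,.252,-.968]])
s1['orientation']=M1@C; s1['position']=np.array([.49424,.00269,.24761])+M1@[.0697,-.0008,-.1368]
for n,s,roi in(('w1',s1,(150,60,380,236)),('w2',s2,(220,0,400,150))):
    for e in bars(s,roi): print(n,e.round(1).tolist(),plane(s,e,.02).round(4).tolist())
print('pins z.023 long',plane(s1,[[328,106]],.023),'short',plane(s2,[[350,128]],.023))
print(tri(s1,[[212,205]],s2,[[239,79]]))
# mid-bar screw near short hinge
st=snap('top');print('top pins',proj(st,[plane(s1,[[328,106]],.023)[0],plane(s2,[[350,128]],.023)[0]]))
E
```

```text
w1 [[209.39999389648438, 203.1999969482422], [282.6000061035156, 239.8000030517578]] [[0.4164, -0.0173, 0.02], [0.4998, -0.0612, 0.02]]
w1 [[343.29998779296875, 114.69999694824219], [323.6000061035156, 235.89999389648438]] [[0.5637, 0.0801, 0.02], [0.5475, -0.0563, 0.02]]
w1 [[321.70001220703125, 90.4000015258789], [181.5, 102.0999984741211]] [[0.5398, 0.1047, 0.02], [0.3918, 0.093, 0.02]]
w2 [[236.39999389648438, 78.0], [342.0, 133.60000610351562]] [[0.4166, -0.0199, 0.02], [0.5289, -0.077, 0.02]]
w2 [[379.70001220703125, -1.5], [359.3999938964844, 123.69999694824219]] [[0.5618, 0.0565, 0.02], [0.5472, -0.0665, 0.02]]
pins z.023 long [[0.54653136 0.08883961 0.023     ]] short [[ 0.53661661 -0.07097583  0.023     ]]
[[ 4.18683510e-01 -2.04145314e-02  1.61885391e-02  4.03747923e-04]]
top pins [[246.61150921 214.6984412 ]
 [298.40958408 217.78436497]]
```

```bash
python3 - <<'E'
from h import *
t=ctrl.sense(); print(t['tool_pos'])
def path(P,az0,sgn,off,r,ths):
    prev=t['tool_pos'][:2]
    for th in ths:
        a=np.radians(az0)+sgn*th; d=np.array([np.cos(a),np.sin(a)]); b=np.radians(173.7)+sgn*th; n=np.array([np.cos(b),np.sin(b)])
        p=P+off*n+r*d; print(round(th,2),p.round(4),'row dx,dy tool:',(p-prev)[::-1].round(4)); prev=p
S=np.array([.5366,-.071])
path(S,83.7,1,.0183+.016,.085,[1.36,1.1,.9,.7,.5,.3,.15,0,-.02])
E
```

```text
[ 0.45899556 -0.13119116  0.24752578]
1.36 [ 0.4451 -0.0768] row dx,dy tool: [ 0.0544 -0.0139]
1.1 [ 0.4467 -0.053 ] row dx,dy tool: [0.0237 0.0016]
0.9 [ 0.4521 -0.0355] row dx,dy tool: [0.0175 0.0054]
0.7 [ 0.4608 -0.0195] row dx,dy tool: [0.0161 0.0087]
0.5 [ 0.4726 -0.0054] row dx,dy tool: [0.014  0.0118]
0.3 [0.4869 0.006 ] row dx,dy tool: [0.0114 0.0143]
0.15 [0.4989 0.0126] row dx,dy tool: [0.0066 0.0121]
0 [0.5118 0.0173] row dx,dy tool: [0.0047 0.0129]
-0.02 [0.5136 0.0177] row dx,dy tool: [0.0005 0.0018]
```

Converted, 0.045 m is 0.9, 0.04 m is 0.8.

{"method": "pendant", "body": {"increments": [0.54,-0.14,0.6,0,0,0,0,0.54,-0.14,0.6,0,0,0,0,0,0,0.9,0,0,0,0,0,0,0.9,0,0,0,0,0,0,0.8,0,0,0,0,0,0,0.5,0,0,0,0,0,0,0,0,0,0,0,0,0,0,0,0,0,0]}}

```text
time: 3.45
tool_pos: [0.4449, -0.077, 0.0331]
orientation: [-2.215, -2.227, -0.0]
force: [0.2, -0.2, 0.5]
gripper_width: 0.006
grasp_force: 0.0
```

{"method": "pendant", "body": {"increments": [0.24,0.02,0,0,0,0,0,0.24,0.02,0,0,0,0,0,0.18,0.06,0,0,0,0,0,0.18,0.06,0,0,0,0,0,0.16,0.08,0,0,0,0,0,0.16,0.08,0,0,0,0,0,0.14,0.12,0,0,0,0,0,0.14,0.12,0,0,0,0,0,0.12,0.14,0,0,0,0,0,0.12,0.14,0,0,0,0,0,0.06,0.12,0,0,0,0,0,0.06,0.12,0,0,0,0,0,0.04,0.12,0,0,0,0,0,0.04,0.12,0,0,0,0,0,0,0.04,0,0,0,0,0,0,0,0,0,0,0,0]}}

```text
time: 5.05
tool_pos: [0.5124, 0.0165, 0.0325]
orientation: [-2.217, -2.226, -0.0]
force: [-0.4, -0.1, 0.8]
gripper_width: 0.003
grasp_force: 0.0
```

```bash
python3 - <<'E'
from h import *
f=cv2.resize(snap('top')['frame'][180:290,110:350],None,fx=3,fy=3); g=cv2.resize(snap('side')['frame'][180:300,220:350],None,fx=2.5,fy=2.5)
o=np.zeros((330+300,720,3),np.uint8); o[:330]=f; o[330:,:g.shape[1]]=g; cv2.imwrite('pics/c1.png',o[:600])
E
```

```text
(no output)
```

View pics/c1.png

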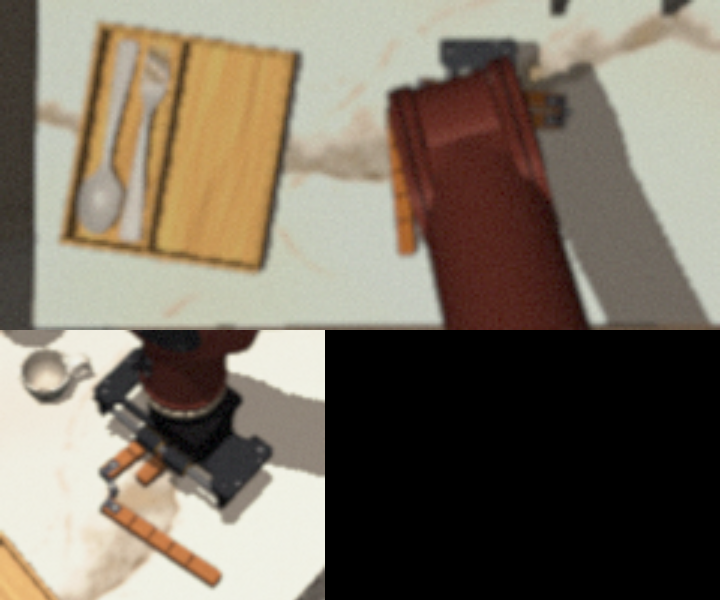

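The crop shows the short arm almost parallel to the middle bar, with a small gap left: the short tip is at (148,475) beside the middle bar in the lower side crop. I'll press a little more, then back off and look.

Converted, 0.003 m is 0.06, 0.002 m is 0.04.

{"method": "pendant", "body": {"increments": [0,0.06,0,0,0,0,0,0,0.06,0,0,0,0,0,0,0.04,0,0,0,0,0,0,0,0,0,0,0,0]}}

```text
time: 5.55
tool_pos: [0.5204, 0.0165, 0.0326]
orientation: [-2.217, -2.226, -0.0]
force: [-0.2, -0.5, -0.3]
gripper_width: 0.006
grasp_force: 0.0
```

{"method": "pendant", "body": {"increments": [0,-0.3,0,0,0,0,0,0,-0.4,0,0,0,0,0,-0.4,-0.2,-0.9,0,0,0,0,-0.4,0,-0.9,0,0,0,0,-0.6,0,-0.8,0,0,0,0,-0.6,0,-0.8,0,0,0,0,-0.6,0,-0.8,0,0,0,0,0,0,0,0,0,0,0,0,0,0,0,0,0,0]}}

```text
time: 6.45
tool_pos: [0.476, -0.1142, 0.243]
orientation: [2.218, 2.223, 0.001]
force: [-0.4, 0.0, -0.1]
gripper_width: 0.005
grasp_force: 0.0
```

```bash
python3 - <<'E'
from h import *
import pickle
s=snap('wrist','w3'); pickle.dump(s,open('w3.pkl','wb')); print(ctrl.sense()['tool_pos'])
E
```

```text
[ 0.47548083 -0.11315806  0.24177097]
```

View pics/w3.png

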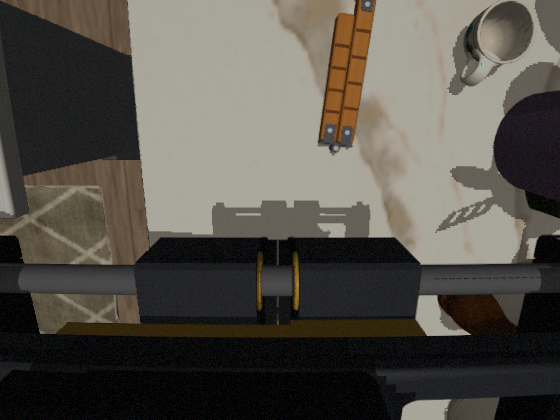

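The wrist view shows the short arm flat against the middle bar, with its pin at (335,147) and the middle-bar screws at (366,4) and (347,132).

```bash
python3 - <<'E'
from h import *
import pickle
s=pickle.load(open('w3.pkl','rb'))
pin=plane(s,[[335,147]],.023)[0,:2]; a,b=plane(s,[[366,4],[347,132]],.021)[:,:2]
yv=(a-b)/np.linalg.norm(a-b); yaw=np.degrees(np.arctan2(yv[1],yv[0])); xv=np.array([yv[1],-yv[0]])
L=pin-.0093*xv+.162*yv
print(pin,a,b,'yaw',yaw,'L',L)
print('top bars',[plane(t,e,.02).round(4).tolist() for t in [snap('top')] for e in bars(t,(230,200,310,272),amin=50)])
prev=ctrl.sense()['tool_pos'][:2]
for th in [1.6,1.4,1.2,1.0,.8,.6,.4,.2,.1,0,-.02]:
    q=np.radians(yaw+180)-th; d=np.array([np.cos(q),np.sin(q)]); q-=np.pi/2; n=np.array([np.cos(q),np.sin(q)])
    p=L+.0436*n+.10*d; print(th,p.round(4),(p-prev)[::-1].round(4)); prev=p
E
```

```text
[ 0.53869212 -0.07070415] [0.56441093 0.06959957] [ 0.55118231 -0.05500092] yaw 83.93970972049702 L [0.54654723 0.09137234]
top bars [[[0.5359, 0.1046, 0.02], [0.395, 0.0942, 0.02]], [[0.5546, 0.0641, 0.02], [0.5419, -0.0636, 0.02]]]
1.6 [0.4533 0.148 ] [ 0.2607 -0.0219]
1.4 [0.4439 0.1284] [-0.0197 -0.0094]
1.2 [0.4386 0.1073] [-0.0211 -0.0053]
1.0 [0.4376 0.0855] [-0.0218 -0.001 ]
0.8 [0.441 0.064] [-0.0215  0.0033]
0.6 [0.4485 0.0435] [-0.0204  0.0075]
0.4 [0.46  0.025] [-0.0185  0.0115]
0.2 [0.4749 0.0091] [-0.0159  0.0149]
0.1 [0.4834 0.0024] [-0.0067  0.0086]
0 [ 0.4926 -0.0035] [-0.0059  0.0092]
-0.02 [ 0.4945 -0.0045] [-0.0011  0.0019]
```

Converted, 0.045 m is 0.9, 0.042 m is 0.84.

{"method": "pendant", "body": {"increments": [0.9,-0.08,0,0,0,0,0,0.9,-0.08,0,0,0,0,0,0.9,-0.08,0,0,0,0,0,0.9,-0.08,0.3,0,0,0,0,0.84,-0.08,0.5,0,0,0,0,0.78,-0.04,0.6,0,0,0,0,0,0,0.9,0,0,0,0,0,0,0.9,0,0,0,0,0,0,0.6,0,0,0,0,0,0,0.38,0,0,0,0,0,0,0,0,0,0,0]}}

```text
time: 7.65
tool_pos: [0.4491, 0.1476, 0.03]
orientation: [-2.211, -2.225, 0.008]
force: [-0.6, 0.0, 0.5]
gripper_width: 0.004
grasp_force: 0.0
```

{"method": "pendant", "body": {"increments": [-0.2,-0.1,0,0,0,0,0,-0.2,-0.1,0,0,0,0,0,-0.2,-0.04,0,0,0,0,0,-0.22,-0.06,0,0,0,0,0,-0.22,0,0,0,0,0,0,-0.22,-0.02,0,0,0,0,0,-0.22,0.02,0,0,0,0,0,-0.2,0.04,0,0,0,0,0,-0.2,0.08,0,0,0,0,0,-0.2,0.08,0,0,0,0,0,-0.2,0.12,0,0,0,0,0,-0.18,0.12,0,0,0,0,0,-0.16,0.14,0,0,0,0,0,-0.16,0.16,0,0,0,0,0,-0.12,0.16,0,0,0,0,0,-0.12,0.18,0,0,0,0,0,0,0.06,0,0,0,0,0,0,0.06,0,0,0,0,0,0,0.04,0,0,0,0,0,0,0,0,0,0,0,0]}}

```text
time: 9.65
tool_pos: [0.5002, -0.0031, 0.0333]
orientation: [-2.216, -2.226, 0.0]
force: [0.3, 0.5, -0.1]
gripper_width: 0.008
grasp_force: 0.1
```

{"method": "pendant", "body": {"increments": [0,-0.4,0,0,0,0,0,0,-0.4,0,0,0,0,1,-0.4,0,-0.9,0,0,0,1,-0.4,0.2,-0.9,0,0,0,1,-0.6,0,-0.8,0,0,0,1,-0.6,0,-0.8,0,0,0,1,-0.4,0,-0.8,0,0,0,1,0,0,0,0,0,0,1,0,0,0,0,0,0,1]}}

```text
time: 10.55
tool_pos: [0.471, -0.1236, 0.2437]
orientation: [2.216, 2.224, 0.001]
force: [-0.7, -0.5, -0.8]
gripper_width: 0.651
grasp_force: 0.0
```

```bash
python3 - <<'E'
from h import *
import pickle
s=snap('wrist','w4'); pickle.dump(s,open('w4.pkl','wb')); print(ctrl.sense()['tool_pos'])
E
```

```text
[ 0.47048216 -0.12287125  0.24260542]
```

View pics/w4.png

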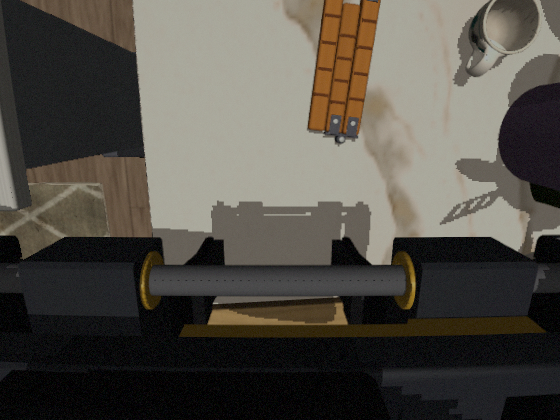

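The wrist view shows all three bars side by side, with the bundle's long outer edge running (326,0)→(309,130), the short pin at (340,139) and the middle screw at (353,124). Next I need the grasp pose and the tray pose.

```bash
python3 - <<'E'
from h import *
import pickle
s=pickle.load(open('w4.pkl','rb'))
f=s['frame']; m=cv2.inRange(cv2.cvtColor(f,cv2.COLOR_BGR2HSV),(3,110,60),(16,255,255)); m[150:]=0; m[:,:295]=0; m[:,395:]=0
m=cv2.morphologyEx(m,cv2.MORPH_CLOSE,np.ones((5,5)))
L=[];Rr=[]
for v in range(8,112,4):
    u=np.nonzero(m[v])[0]; L.append((u[0],v)); Rr.append((u[-1],v))
PL,PR=plane(s,L,.02)[:,:2],plane(s,Rr,.02)[:,:2]
yl=[np.polyfit(P[:,1],P[:,0],1) for P in(PL,PR)]
print('edge slopes',[np.degrees(np.arctan(a[0])) for a in yl],'edge x at y=0',[a[1] for a in yl])
k=(yl[0][0]+yl[1][0])/2; yv=np.array([k,1])/np.hypot(k,1); xv=np.array([yv[1],-yv[0]])
pin=plane(s,[[340,139]],.023)[0,:2]; mid=pin-.0093*xv+.081*yv
mx=(yl[0][1]+yl[1][1])/2+k*mid[1]
print('width',(yl[1][1]-yl[0][1])*yv[1],'pin',pin,'mid',mid,'x from edges',mx)
C={}
for n,roi in(('top',(120,175,225,285)),('side',(150,255,285,380))):
    t=snap(n); x0,y0,x1,y1=roi; h=cv2.cvtColor(t['frame'],cv2.COLOR_BGR2HSV)
    m=np.zeros(h.shape[:2],np.uint8); m[y0:y1,x0:x1]=cv2.inRange(h,(5,75,30),(28,255,255))[y0:y1,x0:x1]
    m=cv2.morphologyEx(m,cv2.MORPH_CLOSE,np.ones((9,9))); m=cv2.morphologyEx(m,cv2.MORPH_OPEN,np.ones((5,5)))
    c=cv2.convexHull(max(cv2.findContours(m,0,2)[0],key=cv2.contourArea))
    q=cv2.approxPolyN(c,4).reshape(-1,2).astype(float)
    P=plane(t,q,.028); a=np.argsort(np.arctan2(*(P-P.mean(0))[:,1::-1].T[::1])); C[n]=(t,q[a]); print(n,q[a].tolist(),P[a,:2].round(3).tolist())
X=tri(C['top'][0],C['top'][1],C['side'][0],C['side'][1]); print(X.round(4)); print('centre',X[:,:3].mean(0),[np.linalg.norm(X[i,:2]-X[(i+1)%4,:2]).round(3) for i in range(4)])
o=ctrl.sense(); print(o['tool_pos'])
E
```

```text
edge slopes [np.float64(6.525782562921583), np.float64(6.328588881897511)] edge x at y=0 [np.float64(0.5113770133125709), np.float64(0.565526627610493)]
width 0.05380927748151668 pin [ 0.53879843 -0.07169517] mid [0.53862408 0.00983678] x from edges 0.539559922170294
top [[196.0, 271.0], [210.0, 197.0], [141.0, 187.0], [129.0, 261.0]] [[0.375, 0.242], [0.601, 0.201], [0.632, 0.411], [0.407, 0.445]]
side [[275.0, 325.0], [220.0, 260.0], [157.0, 306.0], [210.0, 376.0]] [[0.371, 0.245], [0.6, 0.211], [0.633, 0.414], [0.403, 0.448]]
[[3.735e-01 2.438e-01 1.750e-02 1.400e-03]
 [6.045e-01 2.056e-01 1.080e-02 5.500e-03]
 [6.333e-01 4.134e-01 2.410e-02 2.000e-03]
 [4.056e-01 4.481e-01 1.780e-02 6.000e-04]]
centre [0.50423693 0.3277109  0.01756044] [np.float64(0.234), np.float64(0.21), np.float64(0.23), np.float64(0.207)]
[ 0.47009272 -0.12244093  0.24177281]
```

```bash
python3 - <<'E'
from h import *
s=snap('side')
print('crock base',plane(s,[[226,172],[242,178],[260,170]],0).round(3)[:,:2].tolist(),'rim .15',plane(s,[[222,150],[262,150]],.15).round(3)[:,:2].tolist())
print('pepper',plane(s,[[302,140]],0).round(3),'cup',plane(s,[[238,205],[254,197]],0.02).round(3))
E
```

```text
crock base [[0.799, -0.01], [0.748, -0.027], [0.726, -0.083]] rim .15 [[0.779, 0.004], [0.697, -0.068]]
pepper [[ 0.703 -0.251  0.   ]] cup [[0.684 0.054 0.02 ]
 [0.668 0.005 0.02 ]]
```

{"method": "pendant", "body": {"increments": [0.88,0.46,0,0,0,0,1,0.88,0.46,0,0,0,0,1,0.88,0.46,0,0,0,0,1,0,0,0,0,0,1.1,1,0,0,0,0,0,0,1,0,0,0,0,0,0,1], "force": 20}}

```text
time: 11.35
tool_pos: [0.5386, 0.0084, 0.2423]
orientation: [-2.332, -2.103, 0.002]
force: [-0.2, -0.1, 0.4]
gripper_width: 0.997
grasp_force: 0.0
```

Converted, 0.045 m is 0.9, 0.04 m is 0.8.

{"method": "pendant", "body": {"increments": [0.02,0,0.9,0,0,0,1,0,0,0.9,0,0,0,1,0,0,0.9,0,0,0,1,0,0,0.8,0,0,0,1,0,0,0.5,0,0,0,1,0,0,0.22,0,0,0,1,0,0,0,0,0,0,1,0,0,0,0,0,0,1]}}

```text
time: 12.15
tool_pos: [0.54, 0.0094, 0.0333]
orientation: [2.335, 2.1, 0.002]
force: [0.3, -0.6, 1.7]
gripper_width: 1.0
grasp_force: 0.0
```

{"method": "pendant", "body": {"increments": [0,0,0,0,0,0,0.6,0,0,0,0,0,0,0.6,0,0,0,0,0,0,0.5,0,0,0,0,0,0,0.4,0,0,0,0,0,0,0.4,0,0,0,0,0,0,0.4,0,0,0,0,0,0,0.4,0,0,0,0,0,0,0.4], "force": 25}}

```text
time: 12.95
tool_pos: [0.5395, 0.0097, 0.0323]
orientation: [2.336, 2.1, 0.0]
force: [-0.3, -0.6, 3.8]
gripper_width: 0.63
grasp_force: 25.0
```

Converted, 0.045 m is 0.9, -0.012 m is -0.24.

{"method": "pendant", "body": {"increments": [0,0,-0.4,0,0,0,0.4,0,0,-0.6,0,0,0,0.4,0,0,-0.8,0,0,0,0.4,0,0,-0.8,0,0,0,0.4,0.6,-0.16,-0.2,0,0,0,0.4,0.9,-0.24,0,0,0,0,0.4,0.9,-0.24,0,0,0,0,0.4,0.9,-0.24,0,0,0,0,0.4,0.9,-0.24,0,0,0,0,0.4,0.7,-0.2,0,0,0,0,0.4,0.48,-0.12,0,0,0,0,0.4,0,0,0,0,0,0,0.4]}}

```text
time: 14.15
tool_pos: [0.4938, 0.2893, 0.1717]
orientation: [-2.327, -2.106, -0.0]
force: [0.5, 0.1, -2.2]
gripper_width: 0.629
grasp_force: 25.0
```

{"method": "pendant", "body": {"increments": [0,0,0,0,0,-1,0.4,0,0,0,0,0,-1.4,0.4,0,0,0,0,0,-1.4,0.4,0,0,0,0,0,-1.4,0.4,0,0,0,0,0,-1.4,0.4,0,0,0,0,0,-1.4,0.4,0,0,0,0,0,-1.4,0.4,0,0,0,0,0,-1.4,0.4,0,0,0,0,0,-1.4,0.4,0,0,0,0,0,-1.4,0.4,0,0,0,0,0,-1,0.4,0,0,0,0,0,-0.6,0.4,0,0,0,0,0,0,0.4,0,0,0,0,0,0,0.4]}}

```text
time: 15.55
tool_pos: [0.4961, 0.2841, 0.1717]
orientation: [-0.25, -3.131, 0.001]
force: [0.8, 0.6, -2.5]
gripper_width: 0.625
grasp_force: 25.0
```

```bash
python3 - <<'E'
from h import *
import pickle
s=snap('wrist','w5'); pickle.dump(s,open('w5.pkl','wb')); t=ctrl.sense(); print(t['tool_pos'],rot(t['orientation']).round(3),t['joint_positions'].round(2))
E
```

```text
[0.49616614 0.28429134 0.17180469] [[-0.987  0.158 -0.   ]
 [ 0.158  0.987 -0.   ]
 [ 0.    -0.    -1.   ]] [ 0.26  0.42 -1.07  1.72  0.39  1.24  0.51]
```

View pics/w5.png

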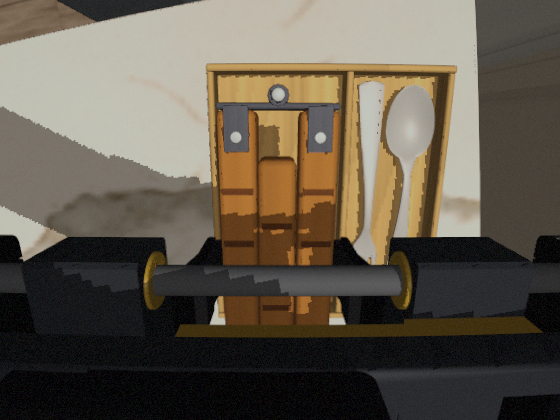

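The wrist view shows the held bundle lined up with the wide bay. The tray's near wall top runs from (208,67) to (456,68), the divider is at about x=349, and the left wall top goes from (210,68) to (215,238).

```bash
python3 - <<'E'
from h import *
import pickle
s=pickle.load(open('w5.pkl','rb'))
A=plane(s,[[208,66],[456,67],[349,72],[212.5,235],[351,235]],.028)[:,:2]; print(A.round(4).tolist(),'width',np.linalg.norm(A[1]-A[0]))
yv=(A[1]-A[0])/np.linalg.norm(A[1]-A[0]); print('tray y az',np.degrees(np.arctan2(yv[1],yv[0])))
xv=np.array([yv[1],-yv[0]]); c=(A[0]+A[1])/2+.115*xv; bay=c-.042*yv; print('xv',xv,'centre',c,'bay',bay)
d=A[2]; print('bay from divider y', (d-bay)@yv, 'left wall',(A[0]-bay)@yv, (A[3]-bay)@yv,(A[4]-bay)@yv)
t=ctrl.sense(); e=bay-t['tool_pos'][:2]; M=rot(t['orientation']); print('move in tool',(M.T@np.r_[e,0]).round(4), 'tool x az',np.degrees(np.arctan2(M[1,0],M[0,0])),'tray -x az',np.degrees(np.arctan2(-xv[1],-xv[0])))
E
```

```text
[[0.377, 0.2482], [0.4081, 0.4453], [0.3994, 0.3586], [0.5168, 0.2226], [0.5366, 0.3454]] width 0.19947124858173818
tray y az 81.03809023360624
xv [ 0.98779212 -0.15577782] centre [0.5061449 0.3288224] bay [0.49960223 0.28733513]
bay from divider y 0.05479290475760993 left wall -0.05773562429086909 -0.0612276196469966 0.06315650520481791
move in tool [-0.0029  0.0035 -0.    ] tool x az 170.88032126704746 tray -x az 171.03809023360625
```

Converted, -0.003 m is -0.06, 0.003 m is 0.06.

{"method": "pendant", "body": {"increments": [-0.06,0.06,0.6,0,0,0,0.4,0,0,0.8,0,0,0,0.4,0,0,0.6,0,0,0,0.4,0,0,0.34,0,0,0,0.4,0,0,0.16,0,0,0,0.4,0,0,0.08,0,0,0,0.4,0,0,0,0,0,0,0.4,0,0,0,0,0,0,0.4]}}

```text
time: 16.4
tool_pos: [0.5003, 0.2878, 0.0444]
orientation: [0.246, 3.13, 0.001]
force: [-0.6, -0.2, -2.6]
gripper_width: 0.629
grasp_force: 25.0
```

{"method": "pendant", "body": {"increments": [0,0,0.02,0,0,0,0.4,0,0,0.02,0,0,0,0.4,0,0,0.02,0,0,0,0.4,0,0,0.02,0,0,0,0.4,0,0,0,0,0,0,0.4,0,0,0,0,0,0,0.4]}}

```text
time: 17.0
tool_pos: [0.4995, 0.2874, 0.0391]
orientation: [-0.246, -3.132, -0.0]
force: [-0.7, 0.8, -2.6]
gripper_width: 0.631
grasp_force: 25.0
```

Converted, 0.001 m is 0.02.

{"method": "pendant", "body": {"increments": [0,0,0.02,0,0,0,0.4,0,0,0,0,0,0,0.4,0,0,0,0,0,0,0.4]}}

```text
time: 17.3
tool_pos: [0.4997, 0.2875, 0.0384]
orientation: [0.246, 3.132, 0.0]
force: [-2.0, -0.5, 3.3]
gripper_width: 0.628
grasp_force: 25.0
```

{"method": "pendant", "body": {"increments": [0,0,0.02,0,0,0,0.4,0,0,0,0,0,0,0.4,0,0,0,0,0,0,0.4]}}

```text
time: 17.6
tool_pos: [0.4997, 0.2875, 0.0383]
orientation: [0.246, 3.131, -0.001]
force: [-4.5, -4.9, 14.5]
gripper_width: 0.626
grasp_force: 25.0
```

Contact at TCP z 0.0384 matches the 6 mm floor. I'll ease off, open slightly and lift away.

Converted, -0.001 m is -0.02.

{"method": "pendant", "body": {"increments": [0,0,-0.02,0,0,0,0.4,0,0,0,0,0,0,0.4,0,0,0,0,0,0,0.66,0,0,0,0,0,0,0.7,0,0,0,0,0,0,0.74,0,0,0,0,0,0,0.74,0,0,0,0,0,0,0.74]}}

```text
time: 18.3
tool_pos: [0.4996, 0.2874, 0.0381]
orientation: [-0.246, -3.132, -0.0]
force: [-0.3, -0.0, 0.1]
gripper_width: 0.736
grasp_force: 0.0
```

{"method": "pendant", "body": {"increments": [0,0,-0.12,0,0,0,0.74,0,0,-0.2,0,0,0,0.74,0,0,-0.4,0,0,0,0.74,0,0,-0.8,0,0,0,0.74,0,0,-0.9,0,0,0,0.74,0,0,-0.9,0,0,0,0.74,0.8,-0.4,-0.2,0,0,0,0.74,0.6,-0.8,0,0,0,0,0.74,0,-0.9,0,0,0,0,0.74,0,-0.9,0,0,0,0,0.74,0,-0.9,0,0,0,0,0.74,0,-0.9,0,0,0,0,0.74,0,-0.9,0,0,0,0,0.74,0,0,0,0,0,0,0.74,0,0,0,0,0,0,0.74]}}

```text
time: 19.8
tool_pos: [0.3895, 0.0197, 0.2153]
orientation: [0.247, 3.131, 0.0]
force: [-0.3, 1.0, -0.2]
gripper_width: 0.743
grasp_force: 0.0
```

```bash
python3 - <<'E'
from h import *
f=cv2.resize(snap('top')['frame'][170:295,110:360],None,fx=2.4,fy=2.4); g=cv2.resize(snap('side')['frame'][180:380,140:360],None,fx=1.5,fy=1.5)
o=np.zeros((600,600,3),np.uint8); o[:300]=f; o[300:600,:330]=g; cv2.imwrite('pics/end.png',o)
E
```

```text
(no output)
```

View pics/end.png

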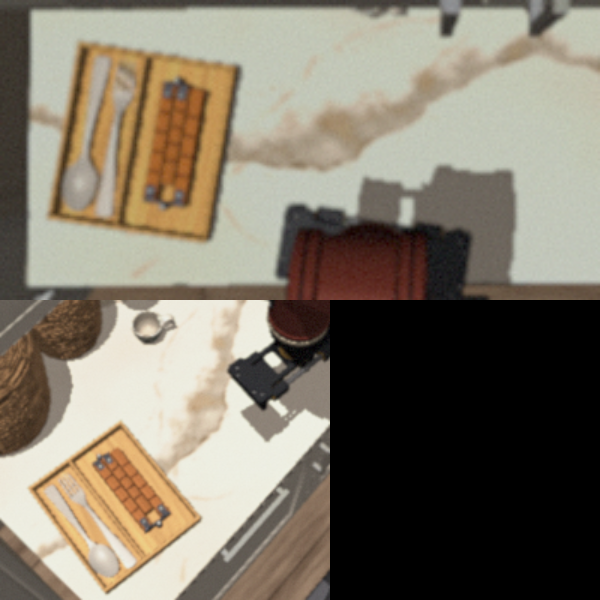

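The folded trivet lies flat in the middle of the wide bay (top crop about (175,143), side crop about (130,490)). The fork and spoon haven't moved, and the arm is clear.

```bash
python3 -c "
from cell import ctrl
print(ctrl.job_done())"
```

```text
the job is handed in; nothing more can be done
None
```

The trivet is folded, short arm first and then the long arm over it, and was set down flat in the tray's wide empty bay; the job was handed in at about 20 s, with no verdict shown.

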